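# Set the wash timer by clicks and start it

## Task

On the blue wash timer, flick the thumbwheel's edge away from you with a fingertip, click by click, until the yellow lug stands upright at the top between the black pointers, without going past it; then press that timer's green start button fully down and let go. Do not grasp, lift or shove the timer, and leave the orange timer and everything else on the counter alone.

Things in the scene. Friction and masses are not known exactly. Their poses are not given: they have to be found in the camera images.
- washpod: Blue wash timer, white-topped box on rubber feet, 150 x 170 x 81 high, 1.3 to 2 kg, loose: slides if shoved. Origin: centre of its underside; x from its front (towards the robot) to its back, y to its left, z up. A lugged thumbwheel pokes up through the top at y = +40 mm, a green start button in a black collar (24 mm radius, top 92 mm up) at y = -45 mm.
- washpod_axle (a point): Centre of the blue timer's thumbwheel, on its axle (along the timer's y), 65 mm above the counter. Wheel 24 mm wide: grey drum of 34 mm radius with 8 radial lugs 45 degrees apart, 8 mm thick, rounded tips at 50 mm radius: the top one reaches 115 mm above the counter, its neighbours 101 mm. Black pointers on the timer's top, either side of the wheel, mark the crown.
- washpod_mark (a point): Tip of the blue timer's yellow lug, 50 mm from the axle. Six lugs are white; the red one comes to the top one click before the yellow one. A fingertip reaching 8 mm below the tip of the top lug and swept from the timer's front to its back, from 50 mm before the axle to 42 mm beyond, carries that lug on by one click and passes clear over its tip.
- washpod_wheel (a joint): Angle of the blue thumbwheel, rad; grows as its top moves away from the robot (timer's +x). 0 = yellow lug upright at the top. Clicks every 0.785 (45 degrees), always with a lug at the top; a sprung catch pulls it into the nearest click, about 3 N at a lug tip moves it on, no coasting. Starts 2 to 4 clicks short (-3.14, -2.36, -1.57; rarely balanced between). Stops at -4.0 and 2.4.
- washpod_start_top (a point): Centre of the top face of the blue timer's green start button (16 mm radius), 102 mm above the counter as it rests; pressed straight down.
- washpod_start (a joint): Travel of the blue timer's start button, m: 0 = up, 0.006 = fully down (about 4 N), springs back.
- drypod: The orange dryer timer, to be left alone: same build, size and axes as the blue one, orange with white top, green button and its own wheel.
- drypod_mark (a point): Tip of the yellow lug of the orange timer's wheel.
- tokens: Short brass token stack, 30 mm diameter, 30 high; a bystander; origin: centre of its underside.
- scoop: Blue measuring cup, 60 mm wide at the rim, 50 high; a bystander; origin: centre of its underside.
- softener: Blue softener bottle, 72 mm diameter, 150 high; a bystander; origin: centre of its underside.
- stainjar: White jar, 70 mm diameter, 90 high; a bystander; origin: centre of its underside.
- brush: Scrubbing brush lying flat, at the left; a bystander; its handle runs along its -x.
- soap: Green soap box 85 x 55 x 30; a bystander; origin: centre of its underside.
- spraycan: Orange can, 56 mm diameter, 120 high; a bystander; origin: centre of its underside.
Not all that is in view belongs to the job. What is shaped like the washpod but purple is not meant.

How it is judged (in metres and radians):
On the way, in this order (a step that is already met when the one before it is completed fails the run):
1. the blue wheel rests with the yellow lug at the top, button up (value of joint washpod_wheel between -0.15 and 0.15 rad and value of joint washpod_start below 0.002 m), for 0.3 s.
2. the blue timer's start button is pressed fully down (value of joint washpod_wheel between -0.2 and 0.2 rad and value of joint washpod_start above 0.0048 m), for 0.05 s.
At the end, for the whole second after the job is handed in: Blue wheel within 0.15 rad of 0 (yellow lug at the top); its button was pressed at least 4.8 mm and is up again (under 1.5 mm); blue timer at rest on the counter within 30 mm of its start; orange timer, its wheel and all bystanders within 20 mm of theirs (value of joint washpod_wheel between -0.15 and 0.15 rad and value of joint washpod_start below 0.0015 m and distance of washpod from where it was at the start of the episode below 0.03 m and height (world z) of washpod below 0.005 m and angle between washpod's own z axis and vertical below 0.05 rad and linear speed of washpod below 0.02 m/s and distance of each of drypod_mark, drypod, tokens, scoop, softener, stainjar, brush, soap, spraycan from where it was at the start of the episode below 0.02 m); the robot touches nothing.
It fails at once if the wheel was turned more than half a click past the yellow lug (value of joint washpod_wheel above 0.45 rad).
It fails at once if the start button was pressed before the wheel was set (value of joint washpod_wheel below -0.4 rad and value of joint washpod_start above 0.003 m).
It fails at once if the blue timer was lifted, tipped or shoved (distance of washpod from where it was at the start of the episode above 0.03 m or height (world z) of washpod above 0.01 m or angle between washpod's own z axis and vertical above 0.12 rad).
It fails at once if the orange timer was moved or its wheel turned (distance of any of drypod, drypod_mark from where it was at the start of the episode above 0.02 m).
It fails at once if a bystander was displaced or lifted (distance of any of tokens, scoop, softener, stainjar, brush, soap, spraycan from where it was at the start of the episode above 0.02 m).
It also fails if it takes over 58 s, if anything falls off the work surface, if the arm or the gripper's body presses on something with over 40 N, if the wrist force passes 120 N, or if a joint passes its speed limit or range.

## Robot

A 6-joint arm with a two-finger parallel gripper is mounted at the origin on the work surface. World frame = base frame: x ahead of the robot, y to its left, z up, the work surface at z = 0. Lengths are in m, angles in degrees, forces in N, time in s.
With the tool pointing down it reaches from about 0.375 to 0.975 m from the base axis. Payload 3.8 kg.
Tool frame: the origin (TCP) lies at the very end of the fingers, on their centre line; the grasp point (between the pads) lies 19 mm behind it; z points along the fingers, y is the line along which they close (so a half turn about z gives the same grasp; the last joint's range is limited). The gripper opens to 85 mm and grips with 20 to 120 N. Pads are 22 mm wide; open, the fingers measure 114 mm over their backs; the gripper's body (76 mm by 85 mm) begins 54 mm behind the grasp point. The pads swing forward as they close: fully open they stand 13 mm farther back than shut.
Start: joints at [68.933, 15.12, 91.902, -0, 72.978, -2.114], TCP at [0.219, 0.638, 0.231] pointing down, gripper open.
Joint ranges: [-150.88, 150.88], [-54.13, 125.18], [17.81, 147.31], [-75.09, 255.09], [0, 152.58], [-146.25, 146.25]. Speed limits (degrees/s): [147.25, 147.25, 180, 180, 180, 180].

## Interface

Orientations are given as a 3x3 rotation matrix whose columns are the frame's x, y, z axes.
In Python, from plant import ctrl gives the robot as it stands.
- The arm moves only by the shell command python3 -m pendant 'ROWS'. ROWS is JSON, a list of rows, each an object of numbers: "jaw": the finger opening in m, from 0 to 0.0854; "tx", "ty", "tz": the shift along the tool's x, y, z in m; "turn": the turn about the tool's z in degrees. A call has exactly 8 rows; each row is the pose to reach, as a shift and turn from the pose commanded when the call began, along the tool's axes at that moment; what a row does not reach only later rows make up. A row lasts 1/10 s, in which the tool goes at most 50 mm and 8.59 degrees, less where a joint would pass 70% of its speed; a pose out of reach is approached as far as the arm can. A call with a gripper value outside its range is refused whole. The fingers move at their own pace and stop on an object; the grip force is fixed at half the most. Time passes only in rows, so rows that repeat a pose let the fingers close, or fill a call up. It gives the time, the measured TCP pose, the force, the opening and the grip force at its end, in the units of the state.
- ctrl.sense(): the state, without advancing time (a new reading comes with each control period).
- ctrl.capture(name): name is "side" or "top"; returns a dict with "color" (384x512x3 uint8, red, green, blue), "mtx" (3x3 intrinsics, pixels), "R" (3x3) and "t" (3): a world point X has camera coordinates R X + t. Camera axes: x right, y down, z forward; pixel columns grow to the right and rows downward; lengths in m; the calibration is good to about 2 mm. A picture is of the moment at which its call begins. There is no depth.
- ctrl.finish_job(): hands the job in; it is judged then, once.
The state is a dict: "time_s": time; "joints": joint angles; "qvel": joint speeds; "joint_torque": joint torques, N m; "position": TCP position; "tcp_rot": TCP orientation; "contact_force": force on the tool from outside, world axes, zero at the start; "wrist_torque": the same for the moment, N m; "width": finger opening in m; "gripper_force": force on a finger pad.
Only numpy, scipy, OpenCV 4.12 (cv2) and the standard library are available. Lean on these libraries where they do the work, as an engineer would, in place of code of your own. Each camera call takes 0.05 s, during which the arm holds its last target. There are 200 camera calls.

## Working session

There is one attempt and no reset: what is moved stays moved. The work goes in short steps, Python scripts to look and compute and a shell command to move; the robot and the scene stay as the last step left them, time stands still between calls to the robot, and variables do not carry over. Pictures are saved under pics/ and viewed, at most 10 in all, crops included, and the job is handed in when it is done.

```bash
mkdir -p pics
cat > h.py <<'E'
from plant import ctrl
import cv2, numpy as np
def snap(cam,name):
    c=ctrl.capture(cam); cv2.imwrite(f'pics/{name}.png',c['color'][:,:,::-1]); np.savez(f'pics/{name}.npz',**c); return c
def ray(c,u,v,z):
    d=np.array(c['R']).T@np.linalg.inv(c['mtx'])@[u,v,1]; o=-np.array(c['R']).T@c['t']
    return o+d*(z-o[2])/d[2]
def proj(c,X):
    p=np.array(c['mtx'])@(np.array(c['R'])@X+c['t']); return p[:2]/p[2]
E
python3 - <<'E'
from h import *
for n in('side','top'):
    c=snap(n,n+'0'); print(n,-np.array(c['R']).T@c['t'],np.array(c['R'])[2])
s=ctrl.sense();print(s['position'],s['tcp_rot'],s['width'],s['time_s'])
E
```

```text
side [0.57842082 0.92014933 0.69448611] [ 0.02494146 -0.83216915 -0.55396067]
top [ 0.49340841 -0.01597956  1.59819443] [ 0.07294836  0.00895624 -0.9972955 ]
[0.21900853 0.63776235 0.23007143] [[-9.45795575e-01  3.24761777e-01 -7.19436525e-04]
 [ 3.24762570e-01  9.45793613e-01 -1.92732659e-03]
 [ 5.45164604e-05 -2.05650302e-03 -9.99997884e-01]] 0.08513053813819282 0.1
```

View pics/side0.png

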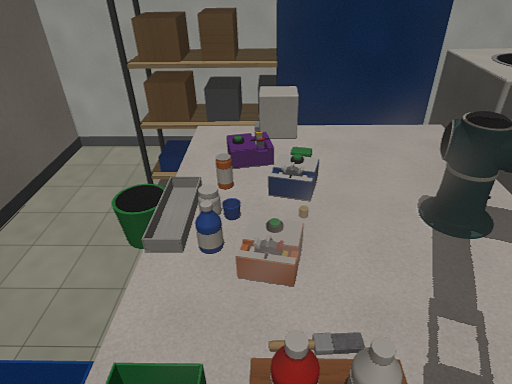

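View pics/top0.png

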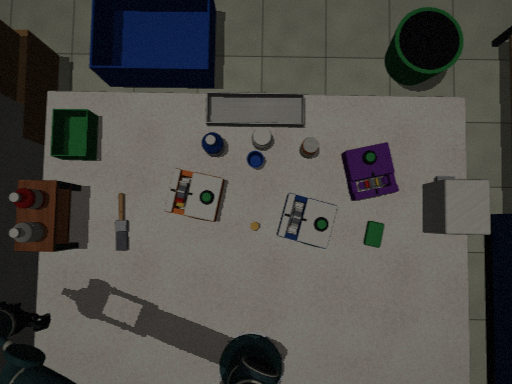

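The top view shows the blue timer near (308,220), with its wheel on the left at (295,217) and its button at (321,224). The orange timer is at (196,195) and the purple decoy at (370,172). I'll zoom in on the blue one.

Run:
```python
from h import *
a=cv2.imread('pics/top0.png')[185:255,265:350]; b=cv2.imread('pics/side0.png')[140:205,255:330]
a=cv2.resize(a,(680,560),interpolation=cv2.INTER_CUBIC)  # x8
b=cv2.resize(b,(750,650),interpolation=cv2.INTER_CUBIC)[:590] # x10
cv2.imwrite('pics/a.png',cv2.convertScaleAbs(a,alpha=1.3));cv2.imwrite('pics/b.png',cv2.convertScaleAbs(b,alpha=1.3))
```

```text
(no output)
```

View pics/a.png

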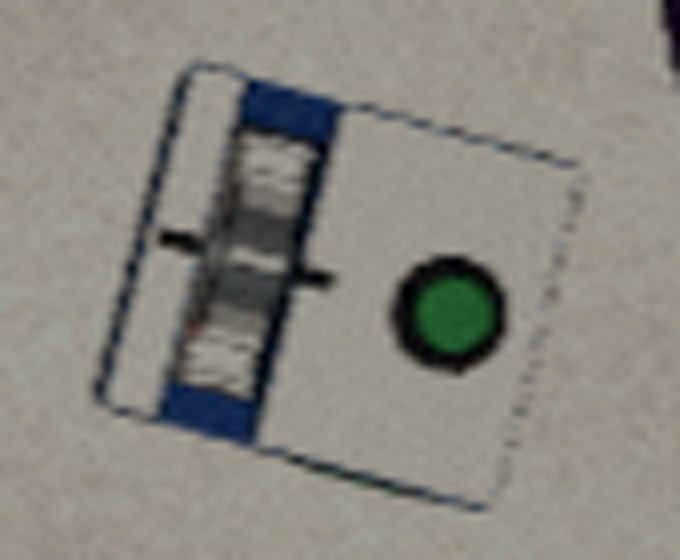

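View pics/b.png

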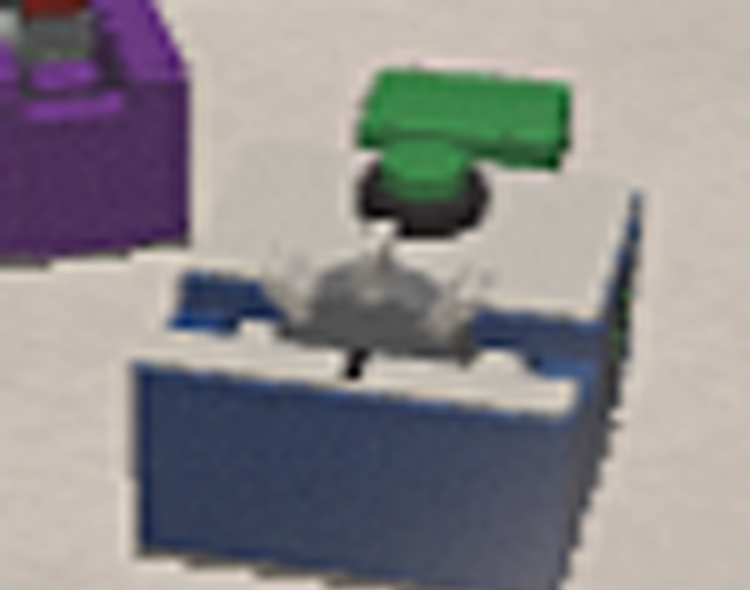

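Crop x8 puts the timer's top corners at (98,402), (190,65), (580,165) and (485,508), the pointers at (180,238) and (318,278), and the button at (450,314). The top lug is white, and there is only a trace of red low at the front, so the wheel is probably 3–4 clicks short. Next I'll fit the timer's pose.

```bash
cat >> h.py <<'E'
def rel(P,yaw):
    "shift in tool axes from current pose to TCP point P, and turn so tool x points along -timer x"
    s=ctrl.sense(); R=np.array(s['tcp_rot']); d=R.T@(np.array(P)-s['position'])
    cur=np.degrees(np.arctan2(R[1,0],R[0,0])); t=-((np.degrees(yaw)+180-cur+180)%360-180)
    return d.round(4),round(t,1)
E
python3 - <<'E'
from h import *
from scipy.optimize import least_squares
c=dict(np.load('pics/top0.npz'))
M=[((98,402),(-75,85,81)),((190,65),(75,85,81)),((580,165),(75,-85,81)),((485,508),(-75,-85,81)),((450,314),(0,-45,102)),((249,258),(0,40,82))]
px=np.array([m[0] for m in M],float); px=(px+.5)/8-.5+[265,185]; L=np.array([m[1] for m in M])/1000
def W(p,l): 
    cs,s=np.cos(p[2]),np.sin(p[2]); return np.array([p[0]+cs*l[0]-s*l[1],p[1]+s*l[0]+cs*l[1],l[2]])
f=lambda p:np.concatenate([proj(c,W(p,l))-q for l,q in zip(L,px)])
r=least_squares(f,[.5,-.15,-.25],x_scale=[.1,.1,.1]); p=r.x
print(p,np.degrees(p[2]),r.fun.round(2))
np.save('pose.npy',p)
for l in [(0,40,65),(0,-45,102)]:print(W(p,np.array(l)/1000))
P=W(p,np.array([-60,40,150])/1000); print(P,rel(P,p[2]))
E
```

```text
[ 0.49831902 -0.18002175 -0.25083023] -14.371513491267185 [-0.5   0.35 -0.27 -1.06  0.32 -0.1   0.76  0.78  0.08 -0.08 -0.4   0.09]
[ 0.50824735 -0.14127348  0.065     ]
[ 0.48714965 -0.22361355  0.102     ]
[ 0.45012495 -0.12638099  0.15      ] (array([-0.4668, -0.6475,  0.0814]), np.float64(-4.6))
```

```bash
python3 -m pendant '[{"jaw":0,"tx":-0.029,"ty":-0.04,"turn":-1},{"jaw":0,"tx":-0.058,"ty":-0.08,"turn":-2},{"jaw":0,"tx":-0.087,"ty":-0.12,"turn":-3},{"jaw":0,"tx":-0.116,"ty":-0.16,"turn":-4.6},{"jaw":0,"tx":-0.145,"ty":-0.2,"turn":-4.6},{"jaw":0,"tx":-0.174,"ty":-0.24,"turn":-4.6},{"jaw":0,"tx":-0.203,"ty":-0.28,"turn":-4.6},{"jaw":0,"tx":-0.232,"ty":-0.32,"turn":-4.6}]'
python3 - <<'E'
from h import *
print(rel([.450,-.1264,.15],np.load('pose.npy')[2]))
E
```

```text
(array([-0.4666, -0.6476,  0.0814]), np.float64(-4.6))validation failed for argument at $[0]...
```

```bash
python3 -m pendant '[{"jaw":0,"tx":-0.029,"ty":-0.04,"tz":0,"turn":-1},{"jaw":0,"tx":-0.058,"ty":-0.08,"tz":0,"turn":-2},{"jaw":0,"tx":-0.087,"ty":-0.12,"tz":0,"turn":-3},{"jaw":0,"tx":-0.116,"ty":-0.16,"tz":0,"turn":-4.6},{"jaw":0,"tx":-0.145,"ty":-0.2,"tz":0,"turn":-4.6},{"jaw":0,"tx":-0.174,"ty":-0.24,"tz":0,"turn":-4.6},{"jaw":0,"tx":-0.203,"ty":-0.28,"tz":0,"turn":-4.6},{"jaw":0,"tx":-0.232,"ty":-0.32,"tz":0,"turn":-4.6}]'
python3 - <<'E'
from h import *
print(rel([.450,-.1264,.15],np.load('pose.npy')[2]))
E
```

```text
time_s: 0.9
position: [0.3346, 0.2584, 0.231]
tcp_rot: [[-0.969, 0.247, 0.0], [0.247, 0.969, -0.0], [-0.0, -0.0, -1.0]]
contact_force: [1.4, -0.1, 0.3]
width: 0.0001
gripper_force: 0.0
(array([-0.2069, -0.3443,  0.0811]), np.float64(0.1))
```

```bash
python3 -m pendant '[{"jaw":0,"tx":-0.025,"ty":-0.042,"tz":0,"turn":0},{"jaw":0,"tx":-0.05,"ty":-0.084,"tz":0,"turn":0},{"jaw":0,"tx":-0.075,"ty":-0.126,"tz":0,"turn":0},{"jaw":0,"tx":-0.1,"ty":-0.168,"tz":0,"turn":0},{"jaw":0,"tx":-0.125,"ty":-0.21,"tz":0.005,"turn":0},{"jaw":0,"tx":-0.15,"ty":-0.252,"tz":0.02,"turn":0},{"jaw":0,"tx":-0.175,"ty":-0.294,"tz":0.04,"turn":0},{"jaw":0,"tx":-0.2,"ty":-0.336,"tz":0.06,"turn":0}]'
python3 - <<'E'
from h import *
print(rel([.450,-.1264,.15],np.load('pose.npy')[2]))
for n in('side','top'):
    c=snap(n,n+'1'); print(proj(c,ctrl.sense()['position']))
a=cv2.imread('pics/top1.png')[185:255,265:350]; b=cv2.imread('pics/side1.png')[130:200,255:325]
cv2.imwrite('pics/c.png',cv2.convertScaleAbs(np.hstack([cv2.resize(a,(425,350),interpolation=2),cv2.resize(b,(350,350),interpolation=2)]),alpha=1.3))
E
```

```text
time_s: 1.7
position: [0.4436, -0.1108, 0.1734]
tcp_rot: [[-0.969, 0.249, 0.001], [0.249, 0.969, -0.0], [-0.001, 0.0, -1.0]]
contact_force: [1.1, 0.6, 0.5]
width: -0.0001
gripper_force: 0.0
(array([-0.0101, -0.0135,  0.0234]), np.float64(-0.0))
[313.83266774 151.66572794]
[288.3253393 237.6855941]
```

View pics/c.png

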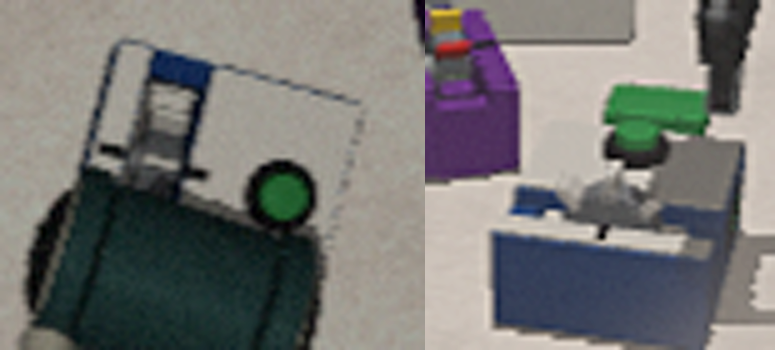

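```bash
python3 -m pendant '[{"jaw":0,"tx":-0.004,"ty":-0.008,"tz":0.01,"turn":0},{"jaw":0,"tx":-0.007,"ty":-0.008,"tz":0.03,"turn":0},{"jaw":0,"tx":-0.007,"ty":-0.008,"tz":0.05,"turn":0},{"jaw":0,"tx":-0.007,"ty":-0.008,"tz":0.064,"turn":0},{"jaw":0,"tx":-0.007,"ty":-0.008,"tz":0.064,"turn":0},{"jaw":0,"tx":-0.007,"ty":-0.008,"tz":0.064,"turn":0},{"jaw":0,"tx":-0.007,"ty":-0.008,"tz":0.064,"turn":0},{"jaw":0,"tx":-0.007,"ty":-0.008,"tz":0.064,"turn":0}]'
python3 - <<'E'
from h import *
print(rel([.450,-.1264,.107],np.load('pose.npy')[2]))
E
```

```text
time_s: 2.6
position: [0.4492, -0.1183, 0.111]
tcp_rot: [[-0.969, 0.248, 0.002], [0.248, 0.969, -0.001], [-0.002, -0.0, -1.0]]
contact_force: [-0.4, -0.3, 0.8]
width: -0.0002
gripper_force: 0.0
(array([-0.0028, -0.0076,  0.0041]), np.float64(0.0))
```

```bash
python3 -m pendant '[{"jaw":0,"tx":-0.003,"ty":-0.0076,"tz":0.004,"turn":0},{"jaw":0,"tx":-0.015,"ty":-0.0076,"tz":0.004,"turn":0},{"jaw":0,"tx":-0.03,"ty":-0.0076,"tz":0.004,"turn":0},{"jaw":0,"tx":-0.045,"ty":-0.0076,"tz":0.004,"turn":0},{"jaw":0,"tx":-0.06,"ty":-0.0076,"tz":0.004,"turn":0},{"jaw":0,"tx":-0.075,"ty":-0.0076,"tz":0.004,"turn":0},{"jaw":0,"tx":-0.09,"ty":-0.0076,"tz":0.004,"turn":0},{"jaw":0,"tx":-0.105,"ty":-0.0076,"tz":0.004,"turn":0}]'
python3 - <<'E'
from h import *
print(rel([.450,-.1264,.107],np.load('pose.npy')[2]))
E
```

```text
time_s: 3.4
position: [0.5501, -0.1521, 0.1057]
tcp_rot: [[-0.969, 0.248, 0.0], [0.248, 0.969, -0.0], [-0.0, 0.0, -1.0]]
contact_force: [0.1, -0.2, 0.2]
width: 0.0
gripper_force: 0.0
(array([ 0.1034,  0.    , -0.0014]), np.float64(0.0))
```

```bash
python3 -m pendant '[{"jaw":0,"tx":-0.003,"ty":0,"tz":-0.02,"turn":0},{"jaw":0,"tx":0.0,"ty":0,"tz":-0.04,"turn":0},{"jaw":0,"tx":0.03,"ty":0,"tz":-0.045,"turn":0},{"jaw":0,"tx":0.065,"ty":0,"tz":-0.045,"turn":0},{"jaw":0,"tx":0.103,"ty":0,"tz":-0.045,"turn":0},{"jaw":0,"tx":0.103,"ty":0,"tz":-0.02,"turn":0},{"jaw":0,"tx":0.103,"ty":0,"tz":0,"turn":0},{"jaw":0,"tx":0.103,"ty":0,"tz":0,"turn":0}]'
python3 - <<'E'
from h import *
print(rel([.450,-.1264,.107],np.load('pose.npy')[2]))
for n in('side','top'): c=snap(n,n+'2')
a=cv2.imread('pics/top2.png')[185:255,265:350]; b=cv2.imread('pics/side2.png')[130:200,255:325]
cv2.imwrite('pics/d.png',cv2.convertScaleAbs(np.hstack([cv2.resize(a,(425,350),interpolation=2),cv2.resize(b,(350,350),interpolation=2)]),alpha=1.3))
E
```

```text
time_s: 4.2
position: [0.4469, -0.1255, 0.1035]
tcp_rot: [[-0.969, 0.248, -0.005], [0.248, 0.969, 0.002], [0.005, 0.0, -1.0]]
contact_force: [-1.2, 0.5, -0.2]
width: 0.0002
gripper_force: 0.0
(array([-0.0032, -0.0001, -0.0035]), np.float64(0.0))
```

View pics/d.png

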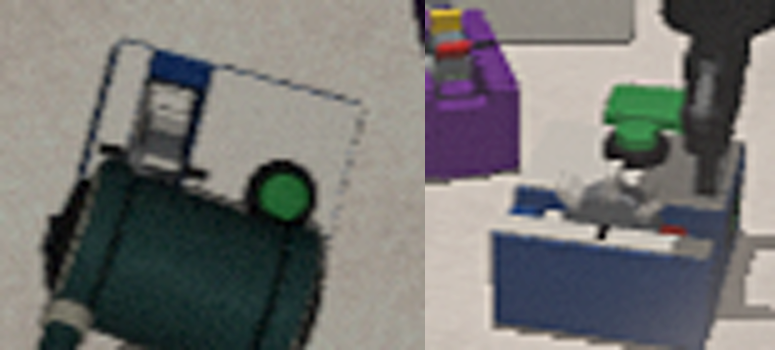

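Side crop: red has appeared at the horizontal front lug (672,230), so one click was made. Red is now 2 clicks from the top and yellow 3. The timer hasn't moved, so I'll repeat.

```bash
python3 -m pendant '[{"jaw":0,"tx":-0.004,"ty":0,"tz":0,"turn":0},{"jaw":0,"tx":-0.015,"ty":0,"tz":0,"turn":0},{"jaw":0,"tx":-0.03,"ty":0,"tz":0,"turn":0},{"jaw":0,"tx":-0.045,"ty":0,"tz":0,"turn":0},{"jaw":0,"tx":-0.06,"ty":0,"tz":0,"turn":0},{"jaw":0,"tx":-0.075,"ty":0,"tz":0,"turn":0},{"jaw":0,"tx":-0.09,"ty":0,"tz":0,"turn":0},{"jaw":0,"tx":-0.105,"ty":0,"tz":0,"turn":0}]'; python3 -m pendant '[{"jaw":0,"tx":-0.003,"ty":0,"tz":-0.02,"turn":0},{"jaw":0,"tx":0.0,"ty":0,"tz":-0.04,"turn":0},{"jaw":0,"tx":0.03,"ty":0,"tz":-0.045,"turn":0},{"jaw":0,"tx":0.065,"ty":0,"tz":-0.045,"turn":0},{"jaw":0,"tx":0.105,"ty":0,"tz":-0.045,"turn":0},{"jaw":0,"tx":0.105,"ty":0,"tz":-0.02,"turn":0},{"jaw":0,"tx":0.105,"ty":0,"tz":0,"turn":0},{"jaw":0,"tx":0.105,"ty":0,"tz":0,"turn":0}]'
python3 - <<'E'
from h import *
print(rel([.450,-.1264,.107],np.load('pose.npy')[2]))
for n in('side','top'): c=snap(n,n+'3')
a=cv2.imread('pics/top3.png')[185:255,265:350]; b=cv2.imread('pics/side3.png')[130:200,255:325]
cv2.imwrite('pics/e.png',cv2.convertScaleAbs(np.hstack([cv2.resize(a,(425,350),interpolation=2),cv2.resize(b,(350,350),interpolation=2)]),alpha=1.3))
E
```

```text
time_s: 5.1
position: [0.5524, -0.1527, 0.1063]
tcp_rot: [[-0.969, 0.248, 0.001], [0.248, 0.969, -0.0], [-0.001, -0.0, -1.0]]
contact_force: [0.2, -0.3, 0.7]
width: 0.0001
gripper_force: 0.0
time_s: 5.9
position: [0.4472, -0.1257, 0.104]
tcp_rot: [[-0.969, 0.248, -0.004], [0.248, 0.969, 0.001], [0.004, 0.0, -1.0]]
contact_force: [-0.2, -0.0, -0.4]
width: -0.0002
gripper_force: 0.0
(array([-0.0029, -0.    , -0.003 ]), np.float64(0.0))
```

View pics/e.png

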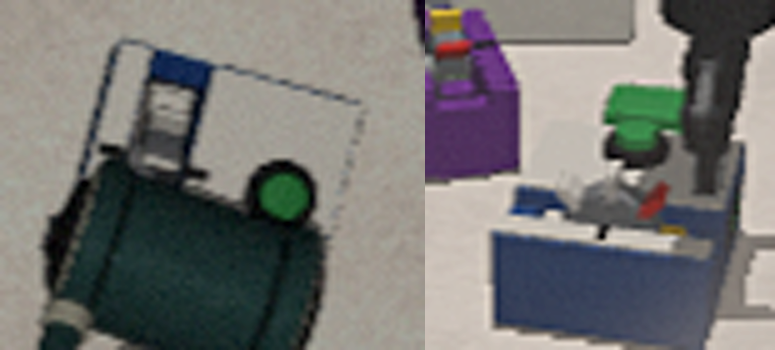

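Side crop: red is at the 45° front lug (655,200) and yellow at the horizontal front (672,230), so two clicks remain. I'll do one more, then look.

```bash
python3 -m pendant '[{"jaw":0,"tx":-0.004,"ty":0,"tz":0,"turn":0},{"jaw":0,"tx":-0.015,"ty":0,"tz":0,"turn":0},{"jaw":0,"tx":-0.03,"ty":0,"tz":0,"turn":0},{"jaw":0,"tx":-0.045,"ty":0,"tz":0,"turn":0},{"jaw":0,"tx":-0.06,"ty":0,"tz":0,"turn":0},{"jaw":0,"tx":-0.075,"ty":0,"tz":0,"turn":0},{"jaw":0,"tx":-0.09,"ty":0,"tz":0,"turn":0},{"jaw":0,"tx":-0.105,"ty":0,"tz":0,"turn":0}]'; python3 -m pendant '[{"jaw":0,"tx":-0.003,"ty":0,"tz":-0.02,"turn":0},{"jaw":0,"tx":0.0,"ty":0,"tz":-0.04,"turn":0},{"jaw":0,"tx":0.03,"ty":0,"tz":-0.045,"turn":0},{"jaw":0,"tx":0.065,"ty":0,"tz":-0.045,"turn":0},{"jaw":0,"tx":0.105,"ty":0,"tz":-0.045,"turn":0},{"jaw":0,"tx":0.105,"ty":0,"tz":-0.02,"turn":0},{"jaw":0,"tx":0.105,"ty":0,"tz":0,"turn":0},{"jaw":0,"tx":0.105,"ty":0,"tz":0,"turn":0}]'
python3 - <<'E'
from h import *
print(rel([.450,-.1264,.107],np.load('pose.npy')[2]))
for n in('side','top'): c=snap(n,n+'4')
a=cv2.imread('pics/top4.png')[185:255,265:350]; b=cv2.imread('pics/side4.png')[130:200,255:325]
cv2.imwrite('pics/f.png',cv2.convertScaleAbs(np.hstack([cv2.resize(a,(425,350),interpolation=2),cv2.resize(b,(350,350),interpolation=2)]),alpha=1.3))
E
```

```text
time_s: 6.8
position: [0.5524, -0.1527, 0.1062]
tcp_rot: [[-0.969, 0.248, 0.001], [0.248, 0.969, -0.0], [-0.001, -0.0, -1.0]]
contact_force: [-0.8, -0.2, 0.7]
width: -0.0001
gripper_force: 0.0
time_s: 7.6
position: [0.4472, -0.1257, 0.104]
tcp_rot: [[-0.969, 0.248, -0.004], [0.248, 0.969, 0.001], [0.004, 0.0, -1.0]]
contact_force: [0.6, 0.4, 0.1]
width: 0.0003
gripper_force: 0.0
(array([-0.0029, -0.    , -0.003 ]), np.float64(0.0))
```

View pics/f.png

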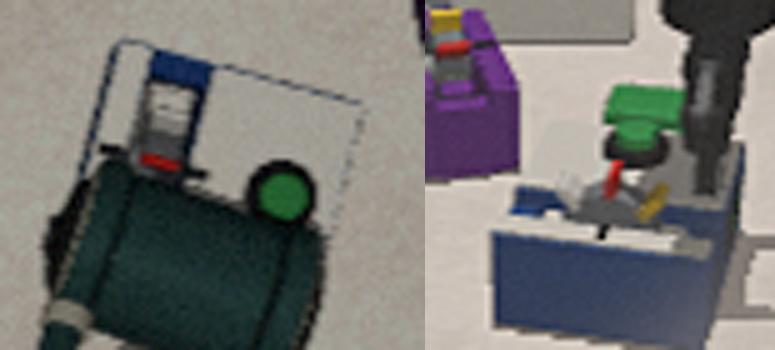

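Red is now at the top (side crop (613,180), between the pointers in the top view), with yellow next at the front. After the last click I'll lift and move over to the button.

```bash
python3 -m pendant '[{"jaw":0,"tx":-0.004,"ty":0,"tz":0,"turn":0},{"jaw":0,"tx":-0.015,"ty":0,"tz":0,"turn":0},{"jaw":0,"tx":-0.03,"ty":0,"tz":0,"turn":0},{"jaw":0,"tx":-0.045,"ty":0,"tz":0,"turn":0},{"jaw":0,"tx":-0.06,"ty":0,"tz":0,"turn":0},{"jaw":0,"tx":-0.075,"ty":0,"tz":0,"turn":0},{"jaw":0,"tx":-0.09,"ty":0,"tz":0,"turn":0},{"jaw":0,"tx":-0.105,"ty":0,"tz":0,"turn":0}]'; python3 -m pendant '[{"jaw":0,"tx":-0.003,"ty":0,"tz":-0.02,"turn":0},{"jaw":0,"tx":0.0,"ty":0,"tz":-0.04,"turn":0},{"jaw":0,"tx":0.015,"ty":-0.03,"tz":-0.04,"turn":0},{"jaw":0,"tx":0.03,"ty":-0.06,"tz":-0.04,"turn":0},{"jaw":0,"tx":0.045,"ty":-0.085,"tz":-0.03,"turn":0},{"jaw":0,"tx":0.045,"ty":-0.085,"tz":-0.02,"turn":0},{"jaw":0,"tx":0.045,"ty":-0.085,"tz":-0.02,"turn":0},{"jaw":0,"tx":0.045,"ty":-0.085,"tz":-0.02,"turn":0}]'
python3 - <<'E'
from h import *
print(rel([.4871,-.2236,.102],np.load('pose.npy')[2]))
for n in('side','top'): c=snap(n,n+'5')
a=cv2.imread('pics/top5.png')[185:255,265:350]; b=cv2.imread('pics/side5.png')[130:200,255:325]
cv2.imwrite('pics/g.png',cv2.convertScaleAbs(np.hstack([cv2.resize(a,(425,350),interpolation=2),cv2.resize(b,(350,350),interpolation=2)]),alpha=1.3))
E
```

```text
time_s: 8.5
position: [0.5524, -0.1527, 0.1062]
tcp_rot: [[-0.969, 0.248, 0.001], [0.248, 0.969, -0.0], [-0.001, -0.0, -1.0]]
contact_force: [0.2, -0.2, 0.1]
width: -0.0003
gripper_force: 0.0
time_s: 9.3
position: [0.4864, -0.2231, 0.1258]
tcp_rot: [[-0.969, 0.248, 0.0], [0.248, 0.969, 0.0], [-0.0, 0.0, -1.0]]
contact_force: [-0.5, 0.3, 0.2]
width: -0.0001
gripper_force: 0.0
(array([-0.0008, -0.0003,  0.0238]), np.float64(0.0))
```

View pics/g.png

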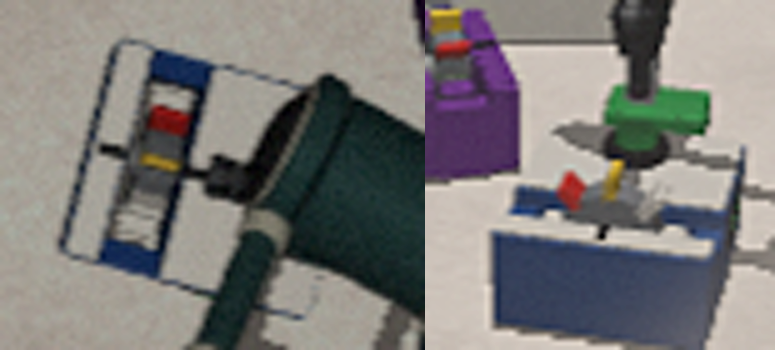

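Yellow now stands at the top between the pointers (top crop (160,160)), and the finger is over the button. Pressing.

```bash
python3 -m pendant '[{"jaw":0,"tx":-0.001,"ty":0,"tz":0.01,"turn":0},{"jaw":0,"tx":-0.001,"ty":0,"tz":0.02,"turn":0},{"jaw":0,"tx":-0.001,"ty":0,"tz":0.024,"turn":0},{"jaw":0,"tx":-0.001,"ty":0,"tz":0.027,"turn":0},{"jaw":0,"tx":-0.001,"ty":0,"tz":0.029,"turn":0},{"jaw":0,"tx":-0.001,"ty":0,"tz":0.03,"turn":0},{"jaw":0,"tx":-0.001,"ty":0,"tz":0.03,"turn":0},{"jaw":0,"tx":-0.001,"ty":0,"tz":0.03,"turn":0}]'
```

```text
time_s: 10.2
position: [0.4863, -0.2235, 0.0962]
tcp_rot: [[-0.969, 0.248, 0.0], [0.248, 0.969, 0.0], [-0.0, 0.0, -1.0]]
contact_force: [-1.3, 1.4, 3.4]
width: -0.0001
gripper_force: 1.9
```

```bash
python3 -m pendant '[{"jaw":0,"tx":0,"ty":0,"tz":0.001,"turn":0},{"jaw":0,"tx":0,"ty":0,"tz":0.0015,"turn":0},{"jaw":0,"tx":0,"ty":0,"tz":0.002,"turn":0},{"jaw":0,"tx":0,"ty":0,"tz":0.002,"turn":0},{"jaw":0,"tx":0,"ty":0,"tz":0.002,"turn":0},{"jaw":0,"tx":0,"ty":0,"tz":0.002,"turn":0},{"jaw":0,"tx":0,"ty":0,"tz":0.002,"turn":0},{"jaw":0,"tx":0,"ty":0,"tz":0.002,"turn":0}]'
```

```text
time_s: 11.0
position: [0.4865, -0.2236, 0.0958]
tcp_rot: [[-0.969, 0.248, 0.0], [0.248, 0.969, -0.0], [-0.0, -0.0, -1.0]]
contact_force: [-5.8, 4.7, 14.1]
width: -0.0002
gripper_force: 7.2
```

The force jumped to 14 N with almost no further travel, so the button is bottomed out. Release straight up.

```bash
python3 -m pendant '[{"jaw":0,"tx":0,"ty":0,"tz":-0.005,"turn":0},{"jaw":0,"tx":0,"ty":0,"tz":-0.02,"turn":0},{"jaw":0,"tx":0,"ty":0,"tz":-0.04,"turn":0},{"jaw":0,"tx":0,"ty":0,"tz":-0.07,"turn":0},{"jaw":0,"tx":0,"ty":0,"tz":-0.1,"turn":0},{"jaw":0,"tx":0,"ty":0,"tz":-0.1,"turn":0},{"jaw":0,"tx":0,"ty":0,"tz":-0.1,"turn":0},{"jaw":0,"tx":0,"ty":0,"tz":-0.1,"turn":0}]'
python3 - <<'E'
from h import *
for n in('side','top'): c=snap(n,n+'6')
a=cv2.imread('pics/top6.png')[185:255,265:350]; b=cv2.imread('pics/side6.png')[130:200,255:325]
cv2.imwrite('pics/i.png',cv2.convertScaleAbs(np.hstack([cv2.resize(a,(425,350),interpolation=2),cv2.resize(b,(350,350),interpolation=2)]),alpha=1.3))
E
```

```text
time_s: 11.8
position: [0.4856, -0.2233, 0.1929]
tcp_rot: [[-0.969, 0.248, -0.001], [0.248, 0.969, 0.0], [0.001, 0.0, -1.0]]
contact_force: [0.3, 0.1, -0.4]
width: 0.0003
gripper_force: 0.0
```

View pics/i.png

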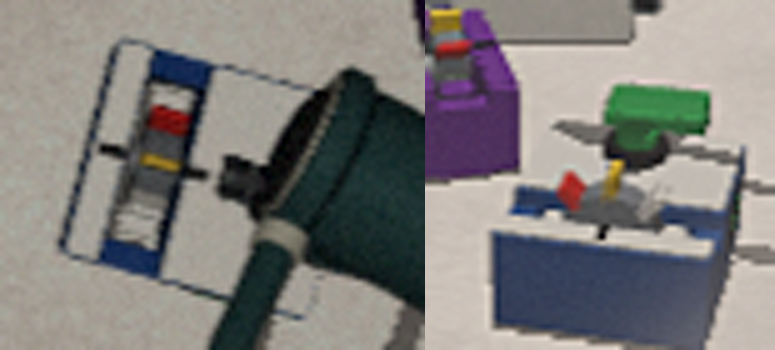

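Yellow is still upright at (160,160), the timer hasn't moved and the arm is clear of everything, so I'm handing in.

```bash
python3 -c "
from plant import ctrl
print(ctrl.finish_job())"
```

```text
the job is handed in; nothing more can be done
None
```

The job is handed in, with no verdict returned: four clicks put the blue timer's yellow lug upright at the top, I pressed the start button to its stop and let go, and the timer showed no visible shift in the last pictures.

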